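# Try the lids of two carved chests for a binding hinge

## Robot

A 7-joint arm with a two-finger parallel gripper is mounted at the origin on the work surface. World frame = base frame: x ahead of the robot, y to its left, z up, the work surface at z = 0. Lengths are in m, angles in rad, forces in N, time in s.
With the tool pointing down it reaches from about 0.35 to 0.9 m from the base axis. Payload 8.1 kg.
Tool frame: the origin (TCP) lies midway between the tips of the shut fingers; the grasp point (between the pads) lies 19 mm behind it; z points along the fingers, x is the direction in which the jaws open and shut, and the axes are right-handed (so a half turn about z gives the same grasp; the last joint's range is limited). The gripper opens to 92 mm and grips with 3 to 60 N. Pads are 19 mm wide; open, the fingers measure 130 mm over their backs; the gripper's body (75 mm by 190 mm) begins 47 mm behind the grasp point.
Start: joints at [-1.412, 0.434, 0.025, 1.573, -0.012, 1.134, -0.075], TCP at [0.162, 0.604, 0.227] pointing down, gripper open.
Joint ranges: [-2.62, 2.62], [-0.44, 2.09], [-1.27, 1.32], [0.08, 2.57], [-1.32, 4.46], [0.12, 2], [-2.74, 2.74]. Speed limits (rad/s): [2.22, 2.22, 3.01, 3.01, 3.14, 3.14, 3.14].

## Interface

Orientations are given as a rotation vector (axis times angle).
In Python, from cell import arm gives the robot as it stands.
- The arm moves only by the tool jog_arm, never from a script. Its argument "commands" is a list of rows, each an object with "translation": the shift along the tool's x, y, z in mm, a list of three; "turn": the turn, a rotation vector about the tool's x, y, z in rad, a list of three. A call has 1 to 12 rows; each row is the pose to reach, as a shift and turn from the pose commanded when the call began, along the tool's axes at that moment; what a row does not reach only later rows make up. A row lasts 1/12 s, in which the tool goes at most 41.7 mm and 7.16 degrees, less where a joint would pass 70% of its speed; a pose out of reach is approached as far as the arm can. A call with a gripper value outside its range is refused whole. "claw" is the closure, from -1 (fully open) to 1 (shut), so that 0 is half open, set as the call begins (left out, the last holds). The fingers move at their own pace and stop on an object; "grip_force" is the grip in N (left out, the last holds). Time passes only in rows, so rows that repeat a pose let the fingers close. It gives the time, the measured TCP pose, the force and the opening at its end, in the units of the state.
- arm.observe(): the state, without advancing time (a new reading comes with each control period).
- arm.get_image(name): name is "scene" or "top" or "wrist"; returns the picture (400x640x3 uint8, blue, green, red); there is no depth.
- arm.camera_info(name): a dict with "vertical_fov" (degrees; the focal length in pixels is half the picture's height over the tangent of half this angle, whatever the lens; pixels are square), "cx", "cy" (the principal point, pixels), "eye" and "rotation" of the camera in the world. Camera axes: x right, y up, looking along -z (the intrinsics and any distortion apply to the point x, -y, -z); pixel columns grow to the right and rows downward; lengths in m; the calibration is good to about 2 mm. A picture is of the moment at which its call begins: read the wrist's pose just before it. camera_info takes no time and is no camera call; for the wrist camera it gives the pose at the moment of the call.
- arm.sign_off(): hands the job in, once; it reports no verdict.
Trained networks look in the newest picture that a camera, given by its name, has taken for a name from the list of things; names that differ only in an ending like _2 or _b are one class to them, and where a whole thing is asked for, a point or a joint stands for the part that bears it (a point fixed in the world has none). Each returns a list of dicts, best first, with "confidence" (0 to 1); they miss things now and then, are a little off and sometimes report something else, mostly with a low value. They report only what shows in the picture. A call takes as long as a camera call.
- arm.trace(camera, query): "region" (400x640 bool, what is visible of it) and "box" ([left, top, width, height] in pixels, round what is visible of it).
- arm.landmark_of(camera, query): "at" ([column, row] in pixels: a listed point, or the origin of a listed thing).
The state is a dict: "clock": time; "joints": joint angles; "dq": joint speeds; "joint_efforts": joint torques, N m; "position": TCP position; "ee_rot": TCP orientation; "force": force on the tool from outside, world axes, zero at the start; "ft_torque": the same for the moment, N m; "width": opening from 0.0 (shut) to 1.0 (fully open).
Only numpy, scipy, OpenCV 4.12 (cv2) and the standard library are available. Lean on these libraries where they do the work, as an engineer would, in place of code of your own. Each camera call takes 0.05 s, during which the arm holds its last target. There are 200 camera calls.

## Task

One of the two pine chests has a lid that binds: try both by their handles, swinging each lid up gently and stopping as soon as you feel it bind, without forcing it. Leave the lid that swings freely standing fully open, and lower the one that binds gently until it is fully shut. Leave everything else on the bench where it is.

Things in the scene. Friction and masses are not known exactly. Their poses are not given: they have to be found in the camera images.
- chest_a: pine chest fixed to the bench, the wider of two: 175 mm deep (x, with the closed hinge well along its back), 150 wide (y), 104 high at the back, 95 at the front with the lid shut. Origin: centre of its underside below the box; x points from its front (handle side, towards the robot) to its back, z up. Turned up to 0.25 rad either way
- lid_a (a joint): angle of chest_a's lid (128 x 150 x 10 mm), rad: 0 shut (level), grows as the front swings up and back, hard stop at 1.7; fully open is about 1.5. It stays where it is left; a free lid takes 2 to 4 N at the handle to raise, less to lower. One of the two lids, not told which, is stopped between 0.3 and 1.1 rad on its way up; below that it feels like the other
- grip_a (a point): middle of chest_a's lid handle: dark steel round bar 10 mm thick, 72 long, along the chest's y, with an arm at each end (60 clear between them); its axis is 172 from the hinge axis and 40 in front of the lid's edge, and 90 above the bench when shut. Can be pinched from above, and turns in the fingers as the lid swings
- hinge_a (a point): middle of chest_a's hinge axis, 55 mm behind the chest's origin and 90 above the bench; same axes as the chest; the hinge axis runs along its y
- tang_a: steel tang of chest_a's lid, 38 mm long, origin on the hinge axis, shut up in the hinge well (neither seen nor reached). It turns with the lid; in the lid that binds it meets something caught in the well. The bind gives a little, like a stiff spring: 2 N or more at the handle beyond the normal lift is clearly against it, over about 10 N beyond it strains the hinge
- chest_b: pine chest fixed to the bench, the narrower of two: 175 mm deep (x, with the closed hinge well along its back), 120 wide (y), 104 high at the back, 95 at the front with the lid shut. Origin: centre of its underside below the box; x points from its front (handle side, towards the robot) to its back, z up. Turned up to 0.25 rad either way
- lid_b (a joint): angle of chest_b's lid (128 x 120 x 10 mm), rad: 0 shut (level), grows as the front swings up and back, hard stop at 1.7; fully open is about 1.5. It stays where it is left; a free lid takes 2 to 4 N at the handle to raise, less to lower. One of the two lids, not told which, is stopped between 0.3 and 1.1 rad on its way up; below that it feels like the other
- grip_b (a point): middle of chest_b's lid handle: dark steel round bar 10 mm thick, 72 long, along the chest's y, with an arm at each end (60 clear between them); its axis is 172 from the hinge axis and 40 in front of the lid's edge, and 90 above the bench when shut. Can be pinched from above, and turns in the fingers as the lid swings
- hinge_b (a point): middle of chest_b's hinge axis, 55 mm behind the chest's origin and 90 above the bench; same axes as the chest; the hinge axis runs along its y
- tang_b: steel tang of chest_b's lid, 38 mm long, origin on the hinge axis, shut up in the hinge well (neither seen nor reached). It turns with the lid; in the lid that binds it meets something caught in the well. The bind gives a little, like a stiff spring: 2 N or more at the handle beyond the normal lift is clearly against it, over about 10 N beyond it strains the hinge
- mallet: turned wooden carver's mallet standing on its head, 76 mm across, 240 high, mm; bystander, leave alone. Origin: on its underside
- gouge: wood-handled gouge lying on the bench, about 240 long, 29 thick, mm; bystander, leave alone. Origin: on its underside
- chisel: wood-handled chisel lying on the bench, about 240 long, 29 thick, mm; bystander, leave alone. Origin: on its underside
- drilled_board: pine board 130 x 200 x 30 with three holes, mm; bystander, leave alone. Origin: on its underside
- offcut: pine offcut 50 x 110 x 28, mm; bystander, leave alone. Origin: on its underside
- brush: bench brush lying down, under 40 high, mm; bystander, leave alone. Origin: on its underside
- oil_jar: amber glass jar, 60 across, 80 high, mm; bystander, leave alone. Origin: on its underside

How it is judged:
On the way:
1. the lid that binds has been swung up against its bind and held there with a light, steady pull (its tang pressed with over 8 N, for 0.2 s) (contact force between any of tang_a, tang_b and anything else above 8 N), for 0.2 s.
At the end, for the whole second after the job is handed in: one lid (the free one: the other cannot get there) stands open past 1.35 rad and the other is shut to within 0.06 rad, both at rest (((value of joint lid_a above 1.35 rad and value of joint lid_b below 0.06 rad) or (value of joint lid_b above 1.35 rad and value of joint lid_a below 0.06 rad)) and velocity of joint lid_a between -0.05 and 0.05 rad/s and velocity of joint lid_b between -0.05 and 0.05 rad/s); the robot touches nothing.
It fails at once if the lid that binds is forced: its tang is pressed with more than 90 N, about 15 N beyond the normal lift at the handle (contact force between any of tang_a, tang_b and anything else above 90 N).
It fails at once if a lid is let slam down (faster than 2.5 rad/s) (velocity of joint any of lid_a, lid_b below -2.5 rad/s).
It fails at once if a bystander is shifted by more than 30 mm (distance of any of mallet, gouge, chisel, drilled_board, offcut, brush, oil_jar from where it was at the start of the episode above 0.03 m).
It also fails if it takes over 70 s, if anything falls off the work surface, if the arm or the gripper's body presses on something with over 40 N, if the wrist force passes 120 N, or if a joint passes its speed limit or range.

## Working session

There is one attempt and no reset: what is moved stays moved. The work goes in short steps, Python scripts to look and compute and a tool call to move; the robot and the scene stay as the last step left them, time stands still between calls to the robot, and variables do not carry over. Pictures are saved under pics/ and viewed, about 8 in all and at most 12, crops included, and the job is handed in when it is done.

Besides the shell and the picture viewer there is one more tool, called after "Emit:" in YAML: its name, and indented under it one key for each argument. jog_arm: Moves the arm, as the interface text tells. Its arguments: {"type":"object","properties":{"commands":{"type":"array","items":{"type":"object","properties":{"translation":{"type":"array","items":{"type":"number"}},"turn":{"type":"array","items":{"type":"number"}}}}},"claw":{"type":"number"},"grip_force":{"type":"number"}},"required":["commands"]}

```bash
mkdir -p pics; ls; cat > h.py <<'E'
import numpy as np, cv2
from cell import arm
from scipy.spatial.transform import Rotation as R
def ray(info,px):
    f=200/np.tan(np.radians(info["vertical_fov"])/2)
    d=np.array([(px[0]-info["cx"])/f,-(px[1]-info["cy"])/f,-1.])
    return np.array(info["eye"]),np.array(info["rotation"])@d
def at_z(info,px,z):
    e,d=ray(info,px); return e+d*(z-e[2])/d[2]
E
python3 - <<'E'
from h import *
for c in ("scene","top"):
    im=arm.get_image(c); cv2.imwrite(f"pics/{c}0.png",im)
    i=arm.camera_info(c); print(c,i)
    for q,z in (("chest_a",0),("grip_a",.09),("hinge_a",.09),("mallet",0)):
        for r in arm.landmark_of(c,q): print(q,r["confidence"],np.round(r["at"],1),at_z(i,r["at"],z).round(4))
s=arm.observe();print(s)
E
```

```text
pics
scene {'vertical_fov': 50.15272225795115, 'cx': 315.62263154636076, 'cy': 192.9599587896567, 'eye': array([1.10170545, 0.62673159, 1.22655505]), 'rotation': array([0.31850882, 0.77404885, 2.23982478])}Traceback (most recent call last):
  File "<stdin>", line 6, in <module>
  File "h.py", line 9, in at_z
    e,d=ray(info,px); return e+d*(z-e[2])/d[2]
                                          ~^^^
IndexError: invalid index to scalar variable.
```

```bash
sed -i 's/np.array(info\["rotation"\])@d/R.from_rotvec(info["rotation"]).apply(d)/' h.py
python3 - <<'E'
from h import *
for c in ("scene","top"):
    im=arm.get_image(c); cv2.imwrite(f"pics/{c}0.png",im)
    i=arm.camera_info(c); print(c,i)
    for q,z in (("chest_a",0),("grip_a",.09),("hinge_a",.09),("mallet",0)):
        for r in arm.landmark_of(c,q): print(q,r["confidence"],np.round(r["at"],1),at_z(i,r["at"],z).round(4))
s=arm.observe();print(s)
E
```

```text
scene {'vertical_fov': 50.15272225795115, 'cx': 315.62263154636076, 'cy': 192.9599587896567, 'eye': array([1.10170545, 0.62673159, 1.22655505]), 'rotation': array([0.31850882, 0.77404885, 2.23982478])}
chest_a 0.64 [254.7 202.7] [ 0.6056 -0.1744  0.    ]
chest_a 0.6 [347.3 271.4] [0.5775 0.2452 0.    ]
chest_a 0.38 [375.2 234.6] [0.4086 0.2203 0.    ]
grip_a 0.58 [371.7 233.1] [0.4628 0.2387 0.09  ]
hinge_a 0.74 [239.1 186.6] [ 0.6345 -0.2063  0.09  ]
hinge_a 0.7 [329.6 272.5] [0.655  0.2383 0.09  ]
hinge_a 0.52 [207.6 161. ] [ 0.6384 -0.3794  0.09  ]
mallet 0.61 [239.  144.5] [ 0.4601 -0.4412  0.    ]
top {'vertical_fov': 51.67680008527857, 'cx': 323.2661170875877, 'cy': 200.47995703341587, 'eye': array([0.27650427, 0.01379731, 1.39195189]), 'rotation': array([ 0.12589886, -0.13107013, -1.55027479])}
chest_a 0.91 [260.2 176.6] [0.5866 0.2298 0.    ]
chest_a 0.64 [383.1 177.8] [ 0.5897 -0.194   0.    ]
chest_a 0.24 [386.7 153.9] [ 0.6751 -0.2072  0.    ]
grip_a 0.97 [250.8 206.1] [0.4699 0.2418 0.09  ]
grip_a 0.92 [380.  201.1] [ 0.4931 -0.1701  0.09  ]
hinge_a 0.98 [256.8 155.4] [0.6368 0.2298 0.09  ]
hinge_a 0.96 [386.5 156.2] [ 0.6416 -0.1922  0.09  ]
mallet 0.6 [447.3 216.5] [ 0.4589 -0.4114  0.    ]
{'clock': 0.6, 'joints': array([-1.41160725,  0.43448357,  0.02499939,  1.57323282, -0.01160047,
        1.13397823, -0.07512058]), 'dq': array([ 0.00023473,  0.00099184,  0.0006677 , -0.00038885,  0.00024511,
        0.00077464,  0.00047678]), 'joint_efforts': array([-7.18465581e-04, -6.67358136e+01,  9.82779264e-01, -3.14690745e+01,
       -6.07588375e-02,  3.31358635e-02,  2.23665779e-05]), 'position': array([0.16178292, 0.60370209, 0.22673933]), 'ee_rot': array([-2.49246768e+00, -1.91234932e+00, -6.21056873e-05]), 'force': array([-0.23802123, -0.0486893 , -0.36112011]), 'ft_torque': array([-0.06355791, -0.01917172,  0.01857145]), 'width': 1.0002714361283118}
```

View pics/top0.png

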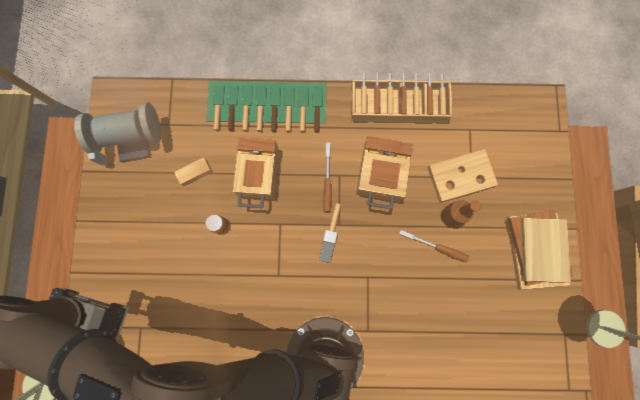

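View pics/scene0.png

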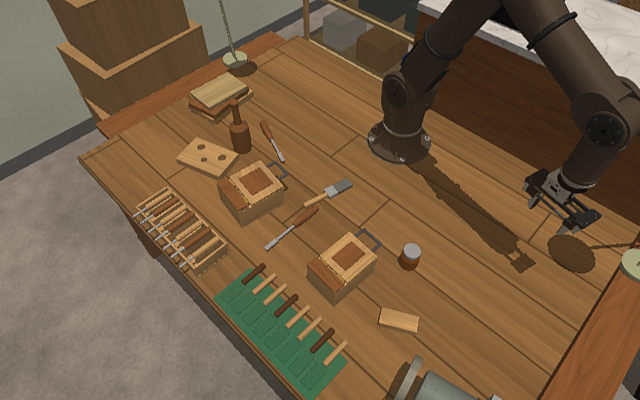

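```bash
cat >> h.py <<'E'
def plan(p,yaw,tilt=0.):
    """shift(mm)/turn in tool axes to a tool-down pose at p, jaws along yaw"""
    s=arm.observe(); r=R.from_rotvec(s["ee_rot"])
    t=R.from_euler("z",yaw)*R.from_euler("x",np.pi)*R.from_euler("y",tilt)
    print("shift",(r.inv().apply(np.array(p)-s["position"])*1000).round(1),"turn",(r.inv()*t).as_rotvec().round(3),"F",s["force"].round(2),"t",s["clock"])
E
python3 - <<'E'
from h import *
i=arm.camera_info("top")
im=cv2.imread("pics/top0.png")
a=cv2.resize(im[130:220,220:290],None,fx=5,fy=5,interpolation=2);b=cv2.resize(im[130:220,350:420],None,fx=5,fy=5,interpolation=2)
cv2.imwrite("pics/crop.png",np.hstack([a,b]))
plan((.467,.242,.21),-.07)
E
```

```text
shift [-270.3  388.5   16.7] turn [-0.    -0.     1.379] F [-0.24 -0.05 -0.36] t 0.6
```

View pics/crop.png

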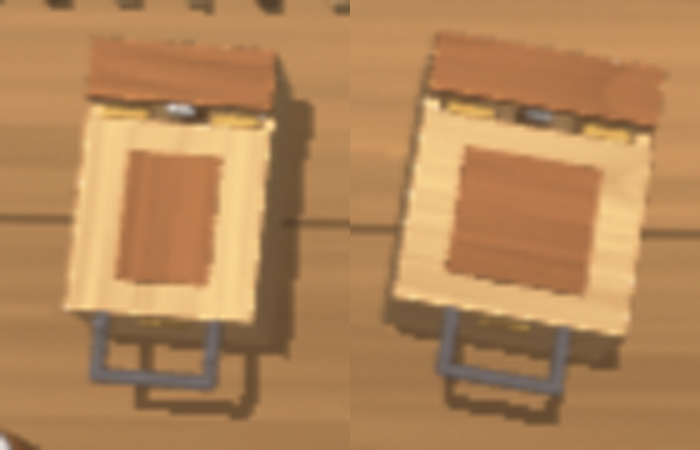

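```bash
python3 - <<'E'
from h import *
i=arm.camera_info("top")
for n,l,r,h in (("b",(239,206),(262.4,207),(256.8,155.4)),("a",(368,205),(392,207.6),(386.5,156.2))):
    L,Q,H=[at_z(i,x,.09) for x in (l,r,h)]
    m=(L+Q)/2; d=L-Q; v=H-m
    print(n,m.round(4),np.linalg.norm(d),"yawbar",np.arctan2(-d[0],d[1]),"yawhinge",np.arctan2(v[1],v[0]),np.linalg.norm(v))
E
```

```text
b [0.4686 0.242  0.09  ] 0.07462537690881942 yawbar -0.02612088690009122 yawhinge -0.07273033670242735 0.16868250188816683
a [ 0.4763 -0.17    0.09  ] 0.07687136691400578 yawbar -0.09226973161153551 yawhinge -0.13341754293884414 0.16680648684178379
```

Emit:
jog_arm:
  commands:
    - {"translation": [-270, 388, 0], "turn": [0, 0, 1.38]}
    - {"translation": [-270, 388, 0], "turn": [0, 0, 1.38]}
    - {"translation": [-270, 388, 0], "turn": [0, 0, 1.38]}
    - {"translation": [-270, 388, 0], "turn": [0, 0, 1.38]}
    - {"translation": [-270, 388, 0], "turn": [0, 0, 1.38]}
    - {"translation": [-270, 388, 0], "turn": [0, 0, 1.38]}
    - {"translation": [-270, 388, 0], "turn": [0, 0, 1.38]}
    - {"translation": [-270, 388, 0], "turn": [0, 0, 1.38]}
    - {"translation": [-270, 388, 0], "turn": [0, 0, 1.38]}
    - {"translation": [-270, 388, 0], "turn": [0, 0, 1.38]}
    - {"translation": [-270, 388, 0], "turn": [0, 0, 1.38]}
    - {"translation": [-270, 388, 0], "turn": [0, 0, 1.38]}
  claw: 0.43
  grip_force: 20

```text
clock: 1.6
position: [0.4705, 0.2366, 0.2274]
ee_rot: [3.137, -0.135, 0.004]
force: [0.6, -0.3, 0.3]
width: 0.291
```

Emit:
jog_arm:
  commands:
    - {"translation": [0, 0, 0]}
    - {"translation": [0, 0, 0]}
    - {"translation": [0, 0, 0]}

```text
schema error: expected keys translation, turn
```

Arrived above handle b; look from the wrist.

```bash
python3 - <<'E'
from h import *
i=arm.camera_info("wrist"); im=arm.get_image("wrist"); cv2.imwrite("pics/w1.png",im)
for q in ("grip_b","hinge_b"):
    for r in arm.landmark_of("wrist",q): print(q,r["confidence"],np.round(r["at"],1),at_z(i,r["at"],.09).round(4))
np.save("w1.npy",np.array([*i["eye"],*i["rotation"]])); print(i)
E
```

```text
grip_b 0.91 [322.8 180.5] [0.4734 0.244  0.09  ]
hinge_b 0.81 [514.8 175.9] [0.6457 0.2333 0.09  ]
{'vertical_fov': 61.54075294307552, 'cx': 320.16688774432083, 'cy': 198.85627304860085, 'eye': array([0.47539078, 0.30300628, 0.38733047]), 'rotation': array([-0.25022644,  0.00845459, -0.08616057])}
```

View pics/w1.png

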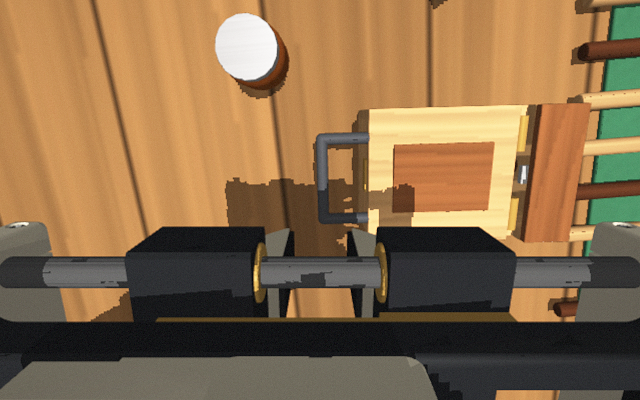

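```bash
python3 - <<'E'
from h import *
plan((.4734,.244,.072),-.062)
E
```

```text
shift [  5.8  -3.1 154.8] turn [-0.    -0.    -0.012] F [-0.51  0.96 -0.45] t 1.75
```

Emit:
jog_arm:
  commands:
    - {"translation": [6, -3, 0], "turn": [0, 0, -0.012]}
    - {"translation": [6, -3, 40], "turn": [0, 0, -0.012]}
    - {"translation": [6, -3, 80], "turn": [0, 0, -0.012]}
    - {"translation": [6, -3, 110], "turn": [0, 0, -0.012]}
    - {"translation": [6, -3, 135], "turn": [0, 0, -0.012]}
    - {"translation": [6, -3, 145], "turn": [0, 0, -0.012]}
    - {"translation": [6, -3, 155], "turn": [0, 0, -0.012]}
    - {"translation": [6, -3, 155], "turn": [0, 0, -0.012]}
    - {"translation": [6, -3, 155], "turn": [0, 0, -0.012]}

```text
clock: 2.5
position: [0.4732, 0.2458, 0.0724]
ee_rot: [-3.14, 0.091, -0.001]
force: [-0.7, -0.3, -1.4]
width: 0.288
```

Emit:
jog_arm:
  commands:
    - {"translation": [0, 0, 0], "turn": [0, 0, 0]}
    - {"translation": [0, 0, 0], "turn": [0, 0, 0]}
    - {"translation": [0, 0, 0], "turn": [0, 0, 0]}
    - {"translation": [0, 0, 0], "turn": [0, 0, 0]}
    - {"translation": [0, 0, 0], "turn": [0, 0, 0]}
  claw: 1
  grip_force: 20

```text
clock: 2.92
position: [0.4735, 0.2454, 0.0724]
ee_rot: [-3.139, 0.093, -0.002]
force: [1.7, 1.4, 1.3]
width: 0.102
```

Emit:
jog_arm:
  commands:
    - {"translation": [0, 0, -4.3], "turn": [0, 0, 0]}
    - {"translation": [0.2, 0, -8.6], "turn": [0, 0, 0]}
    - {"translation": [0.5, 0, -12.9], "turn": [0, 0, 0]}
    - {"translation": [0.9, 0, -17.2], "turn": [0, 0, 0]}
    - {"translation": [1.3, 0, -21.4], "turn": [0, 0, 0]}
    - {"translation": [1.9, 0, -25.7], "turn": [0, 0, 0]}
    - {"translation": [2.6, 0, -30], "turn": [0, 0, 0]}
    - {"translation": [3.4, 0, -34.2], "turn": [0, 0, 0]}
    - {"translation": [4.3, 0, -38.4], "turn": [0, 0, 0]}
    - {"translation": [5.3, 0, -42.6], "turn": [0, 0, 0]}
    - {"translation": [5.3, 0, -42.6], "turn": [0, 0, 0]}

```text
clock: 3.83
position: [0.4796, 0.245, 0.1156]
ee_rot: [-3.139, 0.093, -0.004]
force: [5.0, 1.4, -0.6]
width: 0.099
```

```bash
python3 - <<'E'
from h import *
s=arm.observe(); print(s["force"],s["position"],s["ee_rot"],s["width"])
th=np.arange(.25,1.56,.025)
for t in th: print(f"{t:.3f} x{172*(np.cos(.25)-np.cos(t)):.1f} z{-172*(np.sin(t)-np.sin(.25)):.1f}",end="; ")
E
```

```text
[ 5.03095936  1.40585549 -0.58379481] [0.47957279 0.24498145 0.11563332] [-3.13906357  0.09332277 -0.00398593] 0.09943648492931731
0.250 x0.0 z-0.0; 0.275 x1.1 z-4.2; 0.300 x2.3 z-8.3; 0.325 x3.7 z-12.4; 0.350 x5.1 z-16.4; 0.375 x6.6 z-20.4; 0.400 x8.2 z-24.4; 0.425 x10.0 z-28.4; 0.450 x11.8 z-32.3; 0.475 x13.7 z-36.1; 0.500 x15.7 z-39.9; 0.525 x17.8 z-43.7; 0.550 x20.0 z-47.3; 0.575 x22.3 z-51.0; 0.600 x24.7 z-54.6; 0.625 x27.2 z-58.1; 0.650 x29.7 z-61.5; 0.675 x32.4 z-64.9; 0.700 x35.1 z-68.3; 0.725 x37.9 z-71.5; 0.750 x40.8 z-74.7; 0.775 x43.8 z-77.8; 0.800 x46.8 z-80.8; 0.825 x49.9 z-83.8; 0.850 x53.1 z-86.7; 0.875 x56.4 z-89.5; 0.900 x59.7 z-92.2; 0.925 x63.1 z-94.8; 0.950 x66.6 z-97.4; 0.975 x70.1 z-99.8; 1.000 x73.7 z-102.2; 1.025 x77.4 z-104.5; 1.050 x81.1 z-106.6; 1.075 x84.8 z-108.7; 1.100 x88.6 z-110.7; 1.125 x92.5 z-112.6; 1.150 x96.4 z-114.4; 1.175 x100.3 z-116.1; 1.200 x104.3 z-117.8; 1.225 x108.4 z-119.3; 1.250 x112.4 z-120.7; 1.275 x116.5 z-122.0; 1.300 x120.6 z-123.2; 1.325 x124.8 z-124.3; 1.350 x129.0 z-125.3; 1.375 x133.2 z-126.2; 1.400 x137.4 z-126.9; 1.425 x141.7 z-127.6; 1.450 x145.9 z-128.2; 1.475 x150.2 z-128.7; 1.500 x154.5 z-129.0; 1.525 x158.8 z-129.3; 1.550 x163.1 z-129.4;
```

Emit:
jog_arm:
  commands:
    - {"translation": [1.2, 0, -4.2], "turn": [0, -0.025, 0]}
    - {"translation": [2.1, 0, -8.3], "turn": [0, -0.05, 0]}
    - {"translation": [2.9, 0, -12.4], "turn": [0, -0.075, 0]}
    - {"translation": [3.9, 0, -16.5], "turn": [0, -0.1, 0]}
    - {"translation": [3.9, 0, -16.5], "turn": [0, -0.1, 0]}
  grip_force: 6

```text
clock: 4.25
position: [0.4827, 0.2446, 0.1317]
ee_rot: [-3.133, 0.094, 0.158]
force: [0.7, 1.1, 0.5]
width: 0.102
```

Emit:
jog_arm:
  commands:
    - {"translation": [0.7, 0, -4.2], "turn": [0, -0.025, 0]}
    - {"translation": [1.4, 0, -8.3], "turn": [0, -0.05, 0]}
    - {"translation": [2.2, 0, -12.4], "turn": [0, -0.075, 0]}
    - {"translation": [3.2, 0, -16.5], "turn": [0, -0.1, 0]}

```text
clock: 4.58
position: [0.4873, 0.2443, 0.147]
ee_rot: [-3.119, 0.092, 0.312]
force: [5.2, 2.0, -4.6]
width: 0.104
```

```bash
cat >> h.py <<'E'
def lid(hinge,yaw):
    """lid angle implied by the grasp point, radius, pull along the swing (N, + = resists opening) and along the radius"""
    s=arm.observe(); r=R.from_rotvec(s["ee_rot"]); g=s["position"]-.019*r.apply([0,0,1])
    u=np.array([np.cos(yaw),np.sin(yaw)]); v=g-np.r_[hinge,.09]; x=v[:2]@u
    th=np.arctan2(v[2],-x); F=s["force"]; fx=F[:2]@u
    tz=r.apply([0,0,1]); tilt=np.arctan2(-tz[:2]@u,-tz[2])
    print("th %.3f rad %.4f lat %.4f resist %.1f radial %.1f tilt %.3f w %.3f t %.2f"%(th,np.hypot(x,v[2]),u[0]*v[1]-u[1]*v[0],-(fx*np.sin(th)+F[2]*np.cos(th)),-fx*np.cos(th)+F[2]*np.sin(th),tilt,s["width"],s["clock"]),s["joints"].round(2))
E
python3 -c "
from h import *
lid((.6457,.2333),-.062)"
```

```text
th 0.454 rad 0.1725 lat 0.0012 resist 1.9 radial -6.6 tilt 0.199 w 0.104 t 4.58 [-0.76  0.51  0.39  1.74 -0.3   1.13 -0.3 ]
```

Emit:
jog_arm:
  commands:
    - {"translation": [1.1, 0, -4.2], "turn": [0, -0.025, 0]}
    - {"translation": [1.9, 0, -8.3], "turn": [0, -0.05, 0]}
    - {"translation": [2.7, 0, -12.4], "turn": [0, -0.075, 0]}
    - {"translation": [3.7, 0, -16.5], "turn": [0, -0.1, 0]}

```text
clock: 4.92
position: [0.4935, 0.2439, 0.1622]
ee_rot: [-3.096, 0.091, 0.469]
force: [2.8, 2.6, -5.4]
width: 0.105
```

```bash
python3 -c "
from h import *
lid((.6457,.2333),-.062)"
```

```text
th 0.552 rad 0.1725 lat 0.0012 resist 3.2 radial -5.0 tilt 0.301 w 0.105 t 4.92 [-0.71  0.56  0.38  1.63 -0.33  1.29 -0.27]
```

Emit:
jog_arm:
  commands:
    - {"translation": [0.9, 0, -4.2], "turn": [0, -0.025, 0]}
    - {"translation": [1.7, 0, -8.3], "turn": [0, -0.05, 0]}
    - {"translation": [2.5, 0, -12.4], "turn": [0, -0.075, 0]}
    - {"translation": [3.4, 0, -16.5], "turn": [0, -0.1, 0]}

```text
clock: 5.25
position: [0.5013, 0.2435, 0.1769]
ee_rot: [-3.066, 0.09, 0.624]
force: [1.6, 1.2, -4.2]
width: 0.106
```

```bash
python3 -c "
from h import *
lid((.6457,.2333),-.062)"
```

```text
th 0.650 rad 0.1725 lat 0.0013 resist 2.5 radial -3.7 tilt 0.401 w 0.106 t 5.25 [-0.66  0.62  0.37  1.52 -0.36  1.44 -0.25]
```

Emit:
jog_arm:
  commands:
    - {"translation": [0.9, 0, -4.2], "turn": [0, -0.025, 0]}
    - {"translation": [1.7, 0, -8.3], "turn": [0, -0.05, 0]}
    - {"translation": [2.5, 0, -12.4], "turn": [0, -0.075, 0]}
    - {"translation": [3.4, 0, -16.5], "turn": [0, -0.1, 0]}

```text
clock: 5.58
position: [0.5106, 0.2429, 0.1908]
ee_rot: [-3.028, 0.089, 0.777]
force: [1.5, 2.0, -3.3]
width: 0.102
```

```bash
python3 -c "
from h import *
lid((.6457,.2333),-.062)"
```

```text
th 0.749 rad 0.1725 lat 0.0013 resist 1.5 radial -3.2 tilt 0.502 w 0.102 t 5.58 [-0.61  0.68  0.36  1.4  -0.38  1.59 -0.23]
```

Emit:
jog_arm:
  commands:
    - {"translation": [0.9, 0, -4.2], "turn": [0, -0.025, 0]}
    - {"translation": [1.7, 0, -8.3], "turn": [0, -0.05, 0]}
    - {"translation": [2.5, 0, -12.4], "turn": [0, -0.075, 0]}
    - {"translation": [3.4, 0, -16.5], "turn": [0, -0.1, 0]}

```text
clock: 5.92
position: [0.5213, 0.2423, 0.2037]
ee_rot: [-2.983, 0.088, 0.927]
force: [-0.6, 1.5, -2.5]
width: 0.102
```

```bash
python3 -c "
from h import *
lid((.6457,.2333),-.062)"
```

```text
th 0.848 rad 0.1724 lat 0.0014 resist 2.2 radial -1.4 tilt 0.603 w 0.102 t 5.92 [-0.56  0.75  0.35  1.28 -0.4   1.74 -0.23]
```

Emit:
jog_arm:
  commands:
    - {"translation": [0.7, 0, -4.2], "turn": [0, -0.025, 0]}
    - {"translation": [1.4, 0, -8.3], "turn": [0, -0.05, 0]}
    - {"translation": [2.2, 0, -12.4], "turn": [0, -0.075, 0]}
    - {"translation": [3.2, 0, -16.5], "turn": [0, -0.1, 0]}

```text
clock: 6.25
position: [0.5332, 0.2417, 0.2156]
ee_rot: [-2.93, 0.086, 1.075]
force: [-0.6, 1.5, -1.5]
width: 0.107
```

```bash
python3 -c "
from h import *
lid((.6457,.2333),-.062)
for th0 in (.945,):
  for t in (.975,1,1.025,1.05,1.075,1.1,1.125,1.15):
    v=172*np.array([np.cos(th0)-np.cos(t),np.sin(th0)-np.sin(t)]) # x fwd, z down (untilted)
    c,s=np.cos(.70),np.sin(.70)
    # tool x = fwd*c - up*s ; tool z = -fwd*s - up*c
    print(t,(v[0]*c+v[1]*s).round(1),(-v[0]*s+v[1]*c).round(1))
"
```

```text
th 0.948 rad 0.1724 lat 0.0014 resist 1.4 radial -0.8 tilt 0.703 w 0.107 t 6.25 [-0.52  0.83  0.34  1.15 -0.43  1.89 -0.24]
0.975 1.3 -5.0
1 2.5 -9.1
1.025 3.9 -13.2
1.05 5.3 -17.3
1.075 6.8 -21.3
1.1 8.4 -25.3
1.125 10.2 -29.2
1.15 12.0 -33.1
```

Emit:
jog_arm:
  commands:
    - {"translation": [1.3, 0, -5], "turn": [0, 0, 0]}
    - {"translation": [2.5, 0, -9.1], "turn": [0, 0, 0]}
    - {"translation": [3.9, 0, -13.2], "turn": [0, 0, 0]}
    - {"translation": [5.3, 0, -17.3], "turn": [0, 0, 0]}

```text
clock: 6.58
position: [0.5495, 0.2407, 0.2259]
ee_rot: [-2.932, 0.086, 1.069]
force: [-2.1, 2.0, -1.0]
width: 0.106
```

```bash
python3 -c "
from h import *
lid((.6457,.2333),-.062)
for t in (1.075,1.1,1.125,1.15,1.175,1.2):
    v=172*np.array([np.cos(1.05)-np.cos(t),np.sin(1.05)-np.sin(t)]) 
    c,s=np.cos(.70),np.sin(.70)
    print(t,(v[0]*c+v[1]*s).round(1),(-v[0]*s+v[1]*c).round(1))
"
```

```text
th 1.060 rad 0.1724 lat 0.0014 resist 2.4 radial 0.2 tilt 0.699 w 0.106 t 6.58 [-0.5   0.85  0.34  1.09 -0.43  1.93 -0.24]
1.075 1.5 -4.0
1.1 3.1 -8.0
1.125 4.9 -11.9
1.15 6.7 -15.8
1.175 8.6 -19.7
1.2 10.6 -23.5
```

Emit:
jog_arm:
  commands:
    - {"translation": [1.5, 0, -4], "turn": [0, 0, 0]}
    - {"translation": [3.1, 0, -8], "turn": [0, 0, 0]}
    - {"translation": [4.9, 0, -11.9], "turn": [0, 0, 0]}
    - {"translation": [6.7, 0, -15.8], "turn": [0, 0, 0]}
    - {"translation": [8.6, 0, -19.7], "turn": [0, 0, 0]}

```text
clock: 7.0
position: [0.5689, 0.2395, 0.2354]
ee_rot: [-2.931, 0.086, 1.07]
force: [-2.3, 2.5, 1.4]
width: 0.106
```

```bash
python3 -c "
from h import *
lid((.6457,.2333),-.062)
for t in np.arange(1.225,1.56,.03):
    v=172*np.array([np.cos(1.18)-np.cos(t),np.sin(1.18)-np.sin(t)]) 
    c,s=np.cos(.70),np.sin(.70)
    print(t.round(3),(v[0]*c+v[1]*s).round(1),(-v[0]*s+v[1]*c).round(1))
"
```

```text
th 1.186 rad 0.1726 lat 0.0015 resist 1.8 radial 2.3 tilt 0.700 w 0.106 t 7.00 [-0.47  0.88  0.31  1.   -0.42  1.98 -0.27]
1.225 3.7 -6.8
1.255 6.4 -11.2
1.285 9.2 -15.6
1.315 12.1 -19.8
1.345 15.1 -24.0
1.375 18.3 -28.1
1.405 21.6 -32.0
1.435 25.0 -35.9
1.465 28.5 -39.7
1.495 32.1 -43.4
1.525 35.9 -46.9
1.555 39.7 -50.4
```

Emit:
jog_arm:
  commands:
    - {"translation": [4.3, 0, -6.8], "turn": [0, 0.03, 0]}
    - {"translation": [7.5, 0, -11.2], "turn": [0, 0.06, 0]}
    - {"translation": [10.9, 0, -15.7], "turn": [0, 0.09, 0]}
    - {"translation": [14.4, 0, -19.9], "turn": [0, 0.12, 0]}
    - {"translation": [17.9, 0, -24.2], "turn": [0, 0.15, 0]}
    - {"translation": [21.7, 0, -28.4], "turn": [0, 0.18, 0]}
    - {"translation": [25.6, 0, -32.4], "turn": [0, 0.21, 0]}
    - {"translation": [29.5, 0, -36.4], "turn": [0, 0.24, 0]}
    - {"translation": [33.6, 0, -40.3], "turn": [0, 0.27, 0]}
    - {"translation": [37.7, 0, -44.2], "turn": [0, 0.3, 0]}
    - {"translation": [42, 0, -47.9], "turn": [0, 0.33, 0]}
    - {"translation": [42, 0, -47.9], "turn": [0, 0.33, 0]}

```text
clock: 8.0
position: [0.6328, 0.2354, 0.2457]
ee_rot: [-3.077, 0.091, 0.568]
force: [1.6, 1.7, 4.8]
width: 0.106
```

```bash
python3 -c "
from h import *
lid((.6457,.2333),-.062)"
```

```text
th 1.535 rad 0.1735 lat 0.0013 resist -1.7 radial 4.7 tilt 0.365 w 0.106 t 8.00 [-0.52  0.76  0.36  1.06 -0.34  1.71 -0.26]
```

Emit:
jog_arm:
  commands:
    - {"translation": [0, 0, 0], "turn": [0, 0, 0]}
    - {"translation": [0, 0, 0], "turn": [0, 0, 0]}
    - {"translation": [0, 0, 0], "turn": [0, 0, 0]}
    - {"translation": [0, 0, -15], "turn": [0, 0, 0]}
    - {"translation": [0, 0, -40], "turn": [0, 0, 0]}
    - {"translation": [0, 0, -70], "turn": [0, 0, 0]}
    - {"translation": [0, 0, -70], "turn": [0, 0, 0]}
  claw: 0.43

```text
clock: 8.58
position: [0.659, 0.2334, 0.3142]
ee_rot: [-3.077, 0.092, 0.567]
force: [0.8, 0.3, 0.7]
width: 0.288
```

```bash
python3 - <<'E'
from h import *
plan((.4763,-.170,.31),-.11)
cv2.imwrite("pics/s1.png",arm.get_image("scene")[150:350,150:470])
print(arm.observe()["position"])
E
```

```text
shift [-146.6  413.6   60. ] turn [0.008 0.364 0.05 ] F [0.76 0.26 0.67] t 8.5833
[0.65850029 0.23345892 0.31186772]
```

View pics/s1.png

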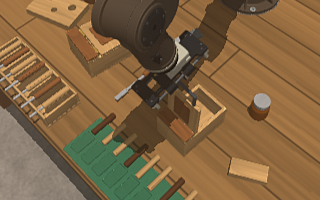

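Emit:
jog_arm:
  commands:
    - {"translation": [0, 40, 0], "turn": [0, 0, 0]}
    - {"translation": [-147, 414, 60], "turn": [0.008, 0.364, 0.05]}
    - {"translation": [-147, 414, 60], "turn": [0.008, 0.364, 0.05]}
    - {"translation": [-147, 414, 60], "turn": [0.008, 0.364, 0.05]}
    - {"translation": [-147, 414, 60], "turn": [0.008, 0.364, 0.05]}
    - {"translation": [-147, 414, 60], "turn": [0.008, 0.364, 0.05]}
    - {"translation": [-147, 414, 60], "turn": [0.008, 0.364, 0.05]}
    - {"translation": [-147, 414, 60], "turn": [0.008, 0.364, 0.05]}
    - {"translation": [-147, 414, 60], "turn": [0.008, 0.364, 0.05]}
    - {"translation": [-147, 414, 60], "turn": [0.008, 0.364, 0.05]}
    - {"translation": [-147, 414, 60], "turn": [0.008, 0.364, 0.05]}
    - {"translation": [-147, 414, 60], "turn": [0.008, 0.364, 0.05]}

```text
clock: 9.63
position: [0.4696, -0.1757, 0.3068]
ee_rot: [3.134, -0.183, -0.012]
force: [-0.8, -0.4, 0.4]
width: 0.282
```

Emit:
jog_arm:
  commands:
    - {"translation": [0, 0, 30], "turn": [0, 0, 0]}
    - {"translation": [0, 0, 60], "turn": [0, 0, 0]}
    - {"translation": [0, 0, 80], "turn": [0, 0, 0]}
    - {"translation": [0, 0, 80], "turn": [0, 0, 0]}

```text
clock: 9.97
position: [0.4702, -0.1689, 0.2229]
ee_rot: [3.137, -0.172, -0.022]
force: [-0.2, 0.4, 0.5]
width: 0.285
```

```bash
python3 - <<'E'
from h import *
i=arm.camera_info("wrist"); im=arm.get_image("wrist"); cv2.imwrite("pics/w2.png",im)
for q in ("grip_a","hinge_a"):
    for r in arm.landmark_of("wrist",q): print(q,r["confidence"],np.round(r["at"],1),at_z(i,r["at"],.09).round(4))
plan((.4763,-.170,.072),-.11)
E
```

```text
grip_a 0.81 [328.5 189.3] [ 0.4753 -0.1689  0.09  ]
hinge_a 0.84 [523.9 199.5] [ 0.6476 -0.1967  0.09  ]
shift [  3.7  -0.6 155.7] turn [0.002 0.006 0.   ] F [-0.08 -0.17  0.62] t 10.1167
```

View pics/w2.png

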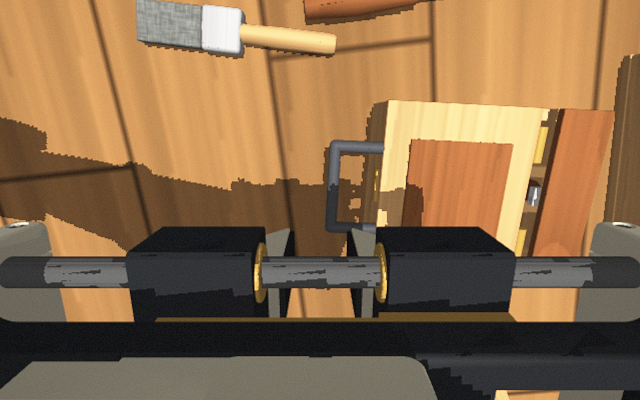

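Emit:
jog_arm:
  commands:
    - {"translation": [5, 0, 0], "turn": [0, 0.006, 0.045]}
    - {"translation": [5, 0, 40], "turn": [0, 0.006, 0.045]}
    - {"translation": [5, 0, 80], "turn": [0, 0.006, 0.045]}
    - {"translation": [5, 0, 110], "turn": [0, 0.006, 0.045]}
    - {"translation": [5, 0, 135], "turn": [0, 0.006, 0.045]}
    - {"translation": [5, 0, 146], "turn": [0, 0.006, 0.045]}
    - {"translation": [5, 0, 156], "turn": [0, 0.006, 0.045]}
    - {"translation": [5, 0, 156], "turn": [0, 0.006, 0.045]}
    - {"translation": [5, 0, 156], "turn": [0, 0.006, 0.045]}

```text
clock: 10.87
position: [0.4783, -0.1708, 0.0721]
ee_rot: [3.131, -0.242, 0.003]
force: [-0.3, -0.6, 1.0]
width: 0.283
```

Emit:
jog_arm:
  commands:
    - {"translation": [0, 0, 0], "turn": [0, 0, 0]}
    - {"translation": [0, 0, 0], "turn": [0, 0, 0]}
    - {"translation": [0, 0, 0], "turn": [0, 0, 0]}
    - {"translation": [0, 0, 0], "turn": [0, 0, 0]}
    - {"translation": [0, 0, 0], "turn": [0, 0, 0]}
  claw: 1
  grip_force: 6

```text
clock: 11.28
position: [0.4788, -0.1707, 0.0718]
ee_rot: [3.13, -0.242, 0.005]
force: [4.9, -0.4, 0.5]
width: 0.11
```

```bash
python3 -c "
from h import *
lid((.6476,-.1967),-.155)"
```

```text
th 0.005 rad 0.1708 lat -0.0003 resist -0.5 radial -4.9 tilt -0.003 w 0.110 t 11.28 [-0.11  0.47  0.46  2.06 -0.32  0.68  0.41]
```

Emit:
jog_arm:
  commands:
    - {"translation": [0.4, 0, -4.3], "turn": [0, -0.025, 0]}
    - {"translation": [0.1, 0, -8.6], "turn": [0, -0.05, 0]}
    - {"translation": [-0.1, 0, -13], "turn": [0, -0.075, 0]}
    - {"translation": [-0.2, 0, -17.3], "turn": [0, -0.1, 0]}
    - {"translation": [-0.2, 0, -21.6], "turn": [0, -0.125, 0]}
    - {"translation": [-0.1, 0, -25.9], "turn": [0, -0.15, 0]}
    - {"translation": [0.2, 0, -30.2], "turn": [0, -0.175, 0]}
    - {"translation": [0.5, 0, -34.5], "turn": [0, -0.2, 0]}
    - {"translation": [0.9, 0, -38.8], "turn": [0, -0.225, 0]}
    - {"translation": [1.5, 0, -43.1], "turn": [0, -0.25, 0]}

```text
clock: 12.12
position: [0.4794, -0.1708, 0.1143]
ee_rot: [-3.091, 0.239, 0.389]
force: [3.7, -1.2, -2.8]
width: 0.105
```

```bash
python3 -c "
from h import *
lid((.6476,-.1967),-.155)"
```

```text
th 0.252 rad 0.1709 lat -0.0004 resist 1.8 radial -4.4 tilt 0.250 w 0.105 t 12.12 [-0.13  0.56  0.51  1.81 -0.24  1.1   0.33]
```

Emit:
jog_arm:
  commands:
    - {"translation": [0, 0, -3.4], "turn": [0, -0.02, 0]}
    - {"translation": [-0.2, 0, -6.9], "turn": [0, -0.04, 0]}
    - {"translation": [-0.4, 0, -10.3], "turn": [0, -0.06, 0]}

```text
clock: 12.37
position: [0.481, -0.1711, 0.1242]
ee_rot: [-3.073, 0.238, 0.482]
force: [1.6, -1.2, -3.2]
width: 0.105
```

```bash
python3 -c "
from h import *
lid((.6476,-.1967),-.155)"
```

```text
th 0.311 rad 0.1710 lat -0.0004 resist 2.5 radial -2.7 tilt 0.311 w 0.105 t 12.37 [-0.12  0.59  0.52  1.74 -0.23  1.2   0.33]
```

Emit:
jog_arm:
  commands:
    - {"translation": [-0.2, 0, -3.4], "turn": [0, -0.02, 0]}
    - {"translation": [-0.4, 0, -6.9], "turn": [0, -0.04, 0]}
    - {"translation": [-0.6, 0, -10.3], "turn": [0, -0.06, 0]}

```text
clock: 12.62
position: [0.4832, -0.1714, 0.1341]
ee_rot: [-3.052, 0.237, 0.574]
force: [1.2, -1.0, -3.6]
width: 0.105
```

```bash
python3 -c "
from h import *
lid((.6476,-.1967),-.155)"
```

```text
th 0.370 rad 0.1710 lat -0.0004 resist 2.9 radial -2.5 tilt 0.372 w 0.105 t 12.62 [-0.12  0.62  0.52  1.68 -0.22  1.29  0.32]
```

Emit:
jog_arm:
  commands:
    - {"translation": [-0.2, 0, -3.4], "turn": [0, -0.02, 0]}
    - {"translation": [-0.4, 0, -6.9], "turn": [0, -0.04, 0]}
    - {"translation": [-0.6, 0, -10.3], "turn": [0, -0.06, 0]}

```text
clock: 12.87
position: [0.486, -0.1719, 0.1439]
ee_rot: [-3.029, 0.235, 0.665]
force: [-0.2, -1.0, -2.6]
width: 0.104
```

```bash
python3 -c "
from h import *
lid((.6476,-.1967),-.155)"
```

```text
th 0.429 rad 0.1710 lat -0.0004 resist 2.4 radial -1.0 tilt 0.432 w 0.104 t 12.87 [-0.11  0.65  0.52  1.62 -0.21  1.38  0.32]
```

Emit:
jog_arm:
  commands:
    - {"translation": [-0.2, 0, -3.4], "turn": [0, -0.02, 0]}
    - {"translation": [-0.4, 0, -6.9], "turn": [0, -0.04, 0]}
    - {"translation": [-0.6, 0, -10.3], "turn": [0, -0.06, 0]}

```text
clock: 13.12
position: [0.4894, -0.1724, 0.1536]
ee_rot: [-3.003, 0.234, 0.756]
force: [-1.7, -0.2, -1.9]
width: 0.106
```

```bash
python3 -c "
from h import *
lid((.6476,-.1967),-.155)"
```

```text
th 0.489 rad 0.1711 lat -0.0004 resist 2.4 radial 0.6 tilt 0.493 w 0.106 t 13.12 [-0.1   0.69  0.52  1.55 -0.21  1.47  0.31]
```

Emit:
jog_arm:
  commands:
    - {"translation": [-0.3, 0, -3.4], "turn": [0, -0.02, 0]}
    - {"translation": [-0.6, 0, -6.9], "turn": [0, -0.04, 0]}
    - {"translation": [-0.8, 0, -10.3], "turn": [0, -0.06, 0]}

```text
clock: 13.37
position: [0.4931, -0.173, 0.1627]
ee_rot: [-2.974, 0.232, 0.846]
force: [-4.0, -1.3, -7.6]
width: 0.1
```

```bash
python3 -c "
from h import *
lid((.6476,-.1967),-.155)"
```

```text
th 0.546 rad 0.1712 lat -0.0004 resist 8.5 radial -0.7 tilt 0.554 w 0.100 t 13.37 [-0.09  0.72  0.52  1.48 -0.2   1.56  0.31]
```

Bind felt (8.5 N against about 2.5 N normal). I'll hold there without pulling further.

Emit:
jog_arm:
  commands:
    - {"translation": [0, 0, 0], "turn": [0, 0, 0]}
    - {"translation": [0, 0, 0], "turn": [0, 0, 0]}
    - {"translation": [0, 0, 0], "turn": [0, 0, 0]}

```text
clock: 13.62
position: [0.4931, -0.173, 0.1625]
ee_rot: [-2.975, 0.232, 0.843]
force: [-6.2, -0.6, -5.9]
width: 0.106
```

```bash
python3 -c "
from h import *
lid((.6476,-.1967),-.155)"
```

```text
th 0.545 rad 0.1711 lat -0.0004 resist 8.2 radial 2.1 tilt 0.552 w 0.106 t 13.62 [-0.09  0.72  0.52  1.48 -0.2   1.56  0.31]
```

Emit:
jog_arm:
  commands:
    - {"translation": [0, 0, 0], "turn": [0, 0, 0]}
    - {"translation": [0, 0, 0], "turn": [0, 0, 0]}
    - {"translation": [0, 0, 0], "turn": [0, 0, 0]}

```text
clock: 13.87
position: [0.4931, -0.1729, 0.1625]
ee_rot: [-2.975, 0.232, 0.843]
force: [-5.2, 0.0, -5.6]
width: 0.103
```

Emit:
jog_arm:
  commands:
    - {"translation": [1.2, 0, 8.6], "turn": [0, 0.05, 0]}
    - {"translation": [2.8, 0, 17.1], "turn": [0, 0.1, 0]}
    - {"translation": [4.8, 0, 25.5], "turn": [0, 0.15, 0]}
    - {"translation": [7.2, 0, 33.8], "turn": [0, 0.2, 0]}
    - {"translation": [10.1, 0, 42], "turn": [0, 0.25, 0]}
    - {"translation": [13.3, 0, 50], "turn": [0, 0.3, 0]}
    - {"translation": [13.3, 0, 50], "turn": [0, 0.3, 0]}
  grip_force: 12

```text
clock: 14.45
position: [0.4793, -0.1707, 0.1135]
ee_rot: [-3.091, 0.241, 0.382]
force: [1.8, -3.4, -2.4]
width: 0.103
```

```bash
python3 -c "
from h import *
lid((.6476,-.1967),-.155)"
```

```text
th 0.248 rad 0.1709 lat -0.0002 resist 1.8 radial -2.9 tilt 0.246 w 0.103 t 14.45 [-0.13  0.55  0.51  1.81 -0.24  1.09  0.33]
```

Emit:
jog_arm:
  commands:
    - {"translation": [1.2, 0, 8.6], "turn": [0, 0.05, 0]}
    - {"translation": [2.8, 0, 17.1], "turn": [0, 0.1, 0]}
    - {"translation": [4.8, 0, 25.5], "turn": [0, 0.15, 0]}
    - {"translation": [7.2, 0, 33.8], "turn": [0, 0.2, 0]}
    - {"translation": [8.6, 0, 37.9], "turn": [0, 0.225, 0]}
    - {"translation": [10, 0, 42], "turn": [0, 0.25, 0]}
    - {"translation": [10, 0, 42.5], "turn": [0, 0.25, 0]}
    - {"translation": [10, 0, 42.5], "turn": [0, 0.25, 0]}

```text
clock: 15.12
position: [0.4788, -0.1706, 0.07]
ee_rot: [3.131, -0.242, -0.003]
force: [-1.8, -0.2, -1.7]
width: 0.103
```

```bash
python3 -c "
from h import *
lid((.6476,-.1967),-.155); print(arm.observe()['force'])"
```

```text
th -0.006 rad 0.1708 lat -0.0002 resist 1.7 radial 1.8 tilt 0.002 w 0.103 t 15.12 [-0.11  0.47  0.46  2.05 -0.32  0.69  0.41]
[-1.79199557 -0.15133093 -1.68934519]
```

Emit:
jog_arm:
  commands:
    - {"translation": [0, 0, 1.5], "turn": [0, 0, 0]}
    - {"translation": [0, 0, 3], "turn": [0, 0, 0]}
    - {"translation": [0, 0, 3], "turn": [0, 0, 0]}

```text
clock: 15.37
position: [0.4787, -0.1706, 0.0666]
ee_rot: [3.131, -0.242, -0.002]
force: [-3.2, 0.7, -1.6]
width: 0.102
```

Emit:
jog_arm:
  commands:
    - {"translation": [0, 0, 1.5], "turn": [0, 0, 0]}
    - {"translation": [0, 0, 3], "turn": [0, 0, 0]}
    - {"translation": [0, 0, 3], "turn": [0, 0, 0]}

```text
clock: 15.62
position: [0.4788, -0.1708, 0.0643]
ee_rot: [3.131, -0.243, -0.001]
force: [-5.4, 1.3, 10.9]
width: 0.103
```

```bash
python3 - <<'E'
from h import *
im=arm.get_image("scene"); cv2.imwrite("pics/s2.png",cv2.resize(im[140:330,190:420],None,fx=3,fy=3,interpolation=2))
E
```

```text
(no output)
```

View pics/s2.png

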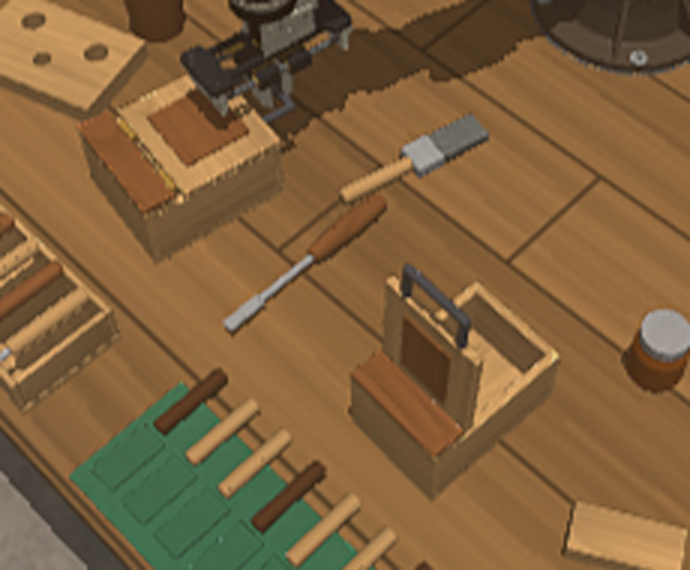

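Emit:
jog_arm:
  commands:
    - {"translation": [0, 0, -1], "turn": [0, 0, 0]}
    - {"translation": [0, 0, -1], "turn": [0, 0, 0]}
    - {"translation": [0, 0, -1], "turn": [0, 0, 0]}
    - {"translation": [0, 0, -1], "turn": [0, 0, 0]}
    - {"translation": [0, 0, -15], "turn": [0, 0, 0]}
    - {"translation": [0, 0, -45], "turn": [0, 0, 0]}
    - {"translation": [0, 0, -80], "turn": [0, 0, 0]}
    - {"translation": [0, 0, -120], "turn": [0, 0, 0]}
    - {"translation": [0, 0, -160], "turn": [0, 0, 0]}
    - {"translation": [-60, 0, -180], "turn": [0, 0, 0]}
    - {"translation": [-60, 0, -180], "turn": [0, 0, 0]}
    - {"translation": [-60, 0, -180], "turn": [0, 0, 0]}
  claw: 0.43

```text
clock: 16.67
position: [0.417, -0.1614, 0.2454]
ee_rot: [-3.132, 0.245, -0.003]
force: [0.1, -0.3, -1.0]
width: 0.284
```

```bash
python3 - <<'E'
from h import *
i=arm.camera_info("wrist"); im=arm.get_image("wrist"); im2=arm.get_image("scene")[140:340,190:510]
for r in arm.landmark_of("wrist","grip_a"): print(r["confidence"],r["at"],at_z(i,r["at"],.09).round(4))
cv2.imwrite("pics/f.png",np.vstack([im,cv2.resize(im2,(640,400),interpolation=2)])[::1,:][:800]); cv2.imwrite("pics/f.png",cv2.resize(cv2.imread("pics/f.png"),(480,600)))
E
```

```text
0.74 [387.4, 179.8] [ 0.4809 -0.1665  0.09  ]
```

View pics/f.png

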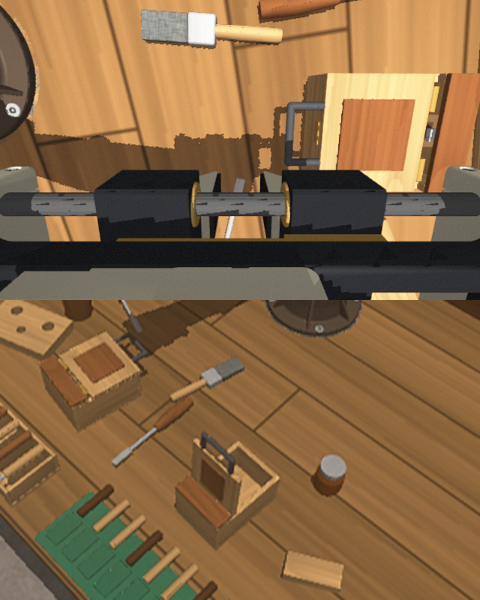

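Gripper is clear, b stands open and a looks shut. I'll compare a's region with the initial scene picture before handing in.

```bash
python3 - <<'E'
from h import *
a=cv2.imread("pics/scene0.png"); b=arm.get_image("scene")
g=lambda x,s:cv2.cvtColor(x[s],cv2.COLOR_BGR2GRAY)
s=(slice(163,195),slice(240,290)); w=(slice(155,203),slice(232,298))
r=cv2.matchTemplate(g(b,w),g(a,s),cv2.TM_CCOEFF_NORMED); print("lid/handle a match",r.max().round(3),np.unravel_index(r.argmax(),r.shape),"expect (8,8)")
o=arm.observe(); print(o["force"],abs(o["dq"]).max(),o["clock"])
E
```

```text
lid/handle a match 0.873 (np.int64(9), np.int64(8)) expect (8,8)
[ 0.73797888 -0.08661232  0.37903874] 0.018288224182780227 16.8667
```

```bash
python3 -c "
from cell import arm
print(arm.sign_off())"
```

```text
the job is handed in; nothing more can be done
None
```

I've handed the job in: chest_a's lid is the one that binds and is now shut, and chest_b's lid swings freely and is left open.

- **chest_b (narrower, left):** I swung it from shut to about 1.53 rad. Resistance stayed at 1.4 to 3.2 N through the whole binding range, so I released it there.
- **chest_a (wider, right):** It bound at about 0.5 rad. Resistance jumped from 2.4 N to about 8.5 N, roughly 6 N beyond the normal lift. I stopped, held it there about 0.5 s, then lowered it gently.

**Last checks:**
- **Lid a shut:** Near the end of lowering, the gripper showed lid a at about 0 rad but felt no seat. The bar had slipped about 6 mm in the light grip. I lowered further until it pushed back with 10.9 N, meaning it was seated.
- **Final picture:** It shows b upright, a shut and the other things apparently where they were. Chest_a's lid and handle match the first picture to within 1 pixel (about 3.5 mm), with a correlation of 0.87 under changed shadows.
- **Gripper and time:** The gripper was clear of everything, with wrist force under 1 N, at 16.9 s.

I couldn't measure the tang force directly; I estimate it at about 18 to 27 N from the handle force. No check failed.

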